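# Clamp a capped pipe end onto its port with the hinged ring

## Robot

A 6-joint arm with a two-finger parallel gripper is mounted at the origin on a cart in front of the work surface, level with it; the furniture and walls round the work are solid. World frame = base frame: x ahead of the robot, y to its left, z up, the work surface at z = 0. Lengths are in m, angles in rad, forces in N, time in s.
With the tool pointing down it reaches from about 0.25 to 0.775 m from the base axis. Payload 4 kg.
Tool frame: the origin (TCP) lies at the very end of the fingers, on their centre line; the grasp point (between the pads) lies 19 mm behind it; z points along the fingers, x is the direction in which the jaws open and shut, and the axes are right-handed (so a half turn about z gives the same grasp; the last joint's range is limited). The gripper opens to 94 mm and grips with 3 to 60 N. Pads are 16 mm wide; open, the fingers measure 119 mm over their backs; the gripper's body (75 mm by 177 mm) begins 78 mm behind the grasp point.
Start: joints at [-0.103, 0.087, 1.371, -0, 1.684, -0.103], TCP at [0.55, -0, 0.206] pointing down, gripper open.
Joint ranges: [-3.1, 3.1], [-0.76, 2.03], [0.27, 2.55], [-1.08, 4.22], [0.17, 2.65], [-2.57, 2.57]. Speed limits (rad/s): [2.79, 2.79, 3.14, 3.14, 3.14, 3.14].

## Interface

Orientations are given as a 3x3 rotation matrix whose columns are the frame's x, y, z axes.
In Python, from plant import env, optics, job gives the robot as it stands.
- The arm moves only by the shell command python3 -m pendant 'ROWS' [FORCE]. ROWS is text: rows parted by semicolons, each of 5 numbers parted by spaces: the opening, from 0 (shut) to 1 (fully open), then the shift along the tool's x, y, z in cm, then the turn about the tool's z in degrees. A call has 1 to 20 rows; each row shifts and turns the commanded pose from where the row before left it, along the tool's axes as they then stand; what a row does not reach is not made up. A row lasts 1/12 s, in which the tool goes at most 41.7 mm and 7.16 degrees, less where a joint would pass 70% of its speed; a pose out of reach is approached as far as the arm can. A call is refused whole if a number of a shift passes 4.17 or a number of a turn 7.16, either way. A call with a gripper value outside its range is refused whole. The fingers move at their own pace and stop on an object; FORCE is the grip in N (left out, the last holds). Time passes only in rows, so rows that do not move let the fingers close. It gives the time, the measured TCP pose, the force and the opening at its end, in the units of the state.
- env.get_obs(): the state, without advancing time (a new reading comes with each control period).
- optics.grab_frame(name): name is "scene" or "side" or "wrist"; returns the picture (400x640x3 uint8, red, green, blue); there is no depth.
- optics.camera_params(name): a dict with "K" (3x3 intrinsics, pixels), "world_to_cam" (4x4, takes a point from world to camera coordinates); the wrist camera has in their place "T_tool_cam" (4x4, takes a point from camera to tool coordinates, whose origin is the TCP and whose axes are the tool frame's). Camera axes: x right, y up, looking along -z (the intrinsics and any distortion apply to the point x, -y, -z); pixel columns grow to the right and rows downward; lengths in m; the calibration is good to about 2 mm. A picture is of the moment at which its call begins: read the wrist's pose just before it. camera_params takes no time and is no camera call.
- job.sign_off(): hands the job in, once; it reports no verdict.
Trained networks look in the newest picture that a camera, given by its name, has taken for a name from the list of things; names that differ only in an ending like _2 or _b are one class to them, and where a whole thing is asked for, a point or a joint stands for the part that bears it (a point fixed in the world has none). Each returns a list of dicts, best first, with "p" (0 to 1); they miss things now and then, are a little off and sometimes report something else, mostly with a low value. They report only what shows in the picture. A call takes as long as a camera call.
- optics.boxes_of(camera, name): "rect" ([centre column, centre row, width, height] in pixels, round what is visible of it).
- optics.mark_of(camera, name): "location" ([column, row] in pixels: a listed point, or the origin of a listed thing).
The state is a dict: "t": time; "joint_pos": joint angles; "joint_velocities": joint speeds; "effort": joint torques, N m; "position": TCP position; "tool_rot": TCP orientation; "force": force on the tool from outside, world axes, zero at the start; "wrist_torque": the same for the moment, N m; "finger_gap": opening from 0.0 (shut) to 1.0 (fully open).
Only numpy, scipy, OpenCV 4.12 (cv2) and the standard library are available. Lean on these libraries where they do the work, as an engineer would, in place of code of your own. Each camera call takes 0.05 s, during which the arm holds its last target. There are 200 camera calls.

## Task

Couple the capped pipe end that lies in the V cradle to the fixed pipe port: slide it along the cradle until its flange meets the port's flange and press it home with a firm but moderate push of about 12 N for half a second. Then swing the open half of the hinged clamp ring down over the two flanges until it rests on the rubber buffer, and swing the latch over the ring's lug until its roller has dropped over the ridge, fully into its seat, so that the ring is held shut. Do not ram or force anything, and leave the tools lying round about alone.

Things in the scene. Friction and masses are not known exactly. Their poses are not given: they have to be found in the camera images.
- stand: Fixed plywood board, 16 mm thick, x = -118..97, y = +-115 mm, carrying all. Origin on the table below the plane where the flanges meet; x along the pipe axis from cradle to port (roughly away from the robot), y left, z up. Pipe axis 100 mm up. V cradle at x = -108..-41, its edges 7 mm below the pipe axis, 36 mm to each side. Lower clamp half (saddle, outer radius 50, 29 mm wide) at x = 0
- stub: Loose aluminium pipe end, 0.25 to 0.46 kg, 56 mm across, 105 mm long over all, with an 80 x 8 mm flange at one end, closed flat at the other. Lies in the V cradle, flange towards the port and 8 to 22 mm short of it. Origin at the centre of the flange's face; x points along the axis to the port. Home when its face touches the port's. Slides easily (about 1 N; 2 to 3 N if also pressed down), stays where left
- stub_end (a point): Centre of the stub's flat closed end, 105 mm behind the stub's origin, the place to push
- ring (a joint): Angle of the ring's hinged upper half, rad: 0 = shut, grows as it opens; starts 0.9 to 1.3. Stiff hinge (0.3 N m friction), stays where left. Below about 0.04 it presses on the rubber buffer (3 N/mm, 15 N when shut); can be pressed to about -0.03. Its groove fits over the flanges only when they are less than 2.5 mm apart
- ring_hinge (a point): Hinge of the ring, on its left: 62 mm to the left of the pipe axis and at its height; the hinge axis is parallel to the stand's x axis. Left and right are as seen from the cradle, looking along the stand's x axis: right is the stand's -y
- ring_knob (a point): Centre of the ring's black barrel grip, 20 mm across, 32 mm long, its length parallel to the hinge axis, on a stem 10 mm thick that holds it 29 mm off the ring. Ring shut: 89 mm right of the hinge and 74 mm above it (27 mm right of the pipe axis). As the ring shuts it moves about the hinge over the top to the right and down
- latch (a joint): Angle of the latch, rad: 0 = roller in the seat of the shut ring, grows as it swings outward (right and down); starts 0.6 to 1.0; stays where left (0.07 N m friction). Coming in, the roller meets the lug's ramp at about 0.4, climbs it, pressing the ring onto the buffer (up to about 11 N at the knob), passes the ridge at about 0.2 and drops into the seat, where it can rest from about 0.10 to -0.09
- latch_pivot (a point): Pivot of the latch, 70 mm to the right of the pipe axis and 22 mm below it; axis parallel to the stand's x axis
- latch_knob (a point): Centre of the latch's black barrel grip, 20 mm across and 32 mm long, its length parallel to the pivot axis, on a thin stem. With the latch at 0 it is 12 mm to the right of the pivot and 82 mm above it; as the latch shuts it moves up and to the left
- pliers: Bystander: old pliers lying on the table, 54 x 128 x 13 mm, origin under their middle; leave alone
- tape_roll: Bystander: black roll of tape, 61 mm across, 18 mm high, origin under its middle; leave alone
- chuck_key: Bystander: drill chuck key, 40 x 75 x 18 mm, origin under its middle; leave alone
- port_face (a point): Centre of the face of the fixed port's flange, on the pipe axis, x running into the port, away from the cradle. The port: aluminium pipe end on the stand, flange 80 mm across and 8 mm thick, pipe 56 mm across, held by a grey upright plate 90 x 130 mm
- lug (a point): Top of the steel lug at the ring's free end (moves with the ring), about the ridge: 127 mm right of the hinge and 18 mm above it when shut. The lug is 22 mm wide, with a ramp on its outer side, a ridge, and behind it a seat 2.4 mm deep for the latch's roller
- roller (a point): Centre of the latch's steel cross roller, 8 mm across and 29 mm long, 44 mm from the pivot; it moves with the latch

How it is judged:
By the outcome, as a careful person would: the job done as asked, in the order asked, and still so for the second after the job is handed in, with the robot touching nothing.
It also fails if it takes over 72 s, if anything falls off the work surface, if the arm or the gripper's body presses on something with over 40 N, if the wrist force passes 120 N, or if a joint passes its speed limit or range.

## Working session

There is one attempt and no reset: what is moved stays moved. The work goes in short steps, Python scripts to look and compute and a shell command to move; the robot and the scene stay as the last step left them, time stands still between calls to the robot, and variables do not carry over. Pictures are saved under pics/ and viewed, about 8 in all and at most 12, crops included, and the job is handed in when it is done.

```bash
ls; mkdir -p pics
cat > h.py <<'E'
import numpy as np,cv2
from plant import env,optics,job
def shot(n,f=None):
    im=optics.grab_frame(n)
    if f: cv2.imwrite('pics/'+f,im[:,:,::-1])
    return im
def ray(n,px):
    p=optics.camera_params(n);K=np.array(p['K'])
    d=p.get('dist',p.get('D'))
    q=cv2.undistortPoints(np.array([[px]],float),K,None if d is None else np.array(d)).ravel()
    v=np.array([q[0],-q[1],-1.])
    if 'world_to_cam' in p: T=np.linalg.inv(np.array(p['world_to_cam']))
    else:
        o=env.get_obs();W=np.eye(4);W[:3,:3]=o['tool_rot'];W[:3,3]=o['position'];T=W@np.array(p['T_tool_cam'])
    v=T[:3,:3]@v
    return T[:3,3],v/np.linalg.norm(v)
def tri(rs):
    A=sum(np.eye(3)-np.outer(d,d) for _,d in rs);b=sum((np.eye(3)-np.outer(d,d))@o for o,d in rs)
    x=np.linalg.solve(A,b);return x,[round(1e3*np.linalg.norm((np.eye(3)-np.outer(d,d))@(x-o)),1) for o,d in rs]
def proj(n,X):
    p=optics.camera_params(n);c=np.array(p['world_to_cam'])@np.r_[X,1];u=np.array(p['K'])@np.array([c[0],-c[1],-c[2]]);return u[:2]/u[2]
E
python3 - <<'E'
from h import *
np.set_printoptions(precision=4,suppress=True)
for n in ('scene','side','wrist'):
    shot(n,n+'0.png');print(n,optics.camera_params(n))
P={}
for nm in ['stub','stub_end','port_face','ring_hinge','ring_knob','latch_pivot','latch_knob','lug','roller','stand']:
    rs=[]
    for n in ('scene','side','wrist'):
        m=optics.mark_of(n,nm)
        if m:
            print(nm,n,np.round(m[0]['location'],1),round(m[0]['p'],2))
            if m[0]['p']>.4: rs.append(ray(n,m[0]['location']))
    if len(rs)>1: print('   ',*tri(rs))
o=env.get_obs();print({k:np.round(v,3) for k,v in o.items()})
a=cv2.imread('pics/scene0.png');b=cv2.imread('pics/side0.png');cv2.imwrite('pics/ab.png',cv2.resize(np.vstack([a,b]),(480,600)))
E
```

```text
pics
scene {'K': array([[483.509 ,   0.    , 319.3264],
       [  0.    , 483.509 , 197.233 ],
       [  0.    ,   0.    ,   1.    ]]), 'world_to_cam': array([[-0.8128, -0.5824,  0.0073,  0.5464],
       [ 0.406 , -0.5576,  0.724 , -0.1518],
       [-0.4176,  0.5914,  0.6898, -0.909 ],
       [ 0.    ,  0.    ,  0.    ,  1.    ]])}
side {'K': array([[401.6539,   0.    , 322.772 ],
       [  0.    , 401.6539, 196.7344],
       [  0.    ,   0.    ,   1.    ]]), 'world_to_cam': array([[-0.8007,  0.5989, -0.0131,  0.2313],
       [-0.5107, -0.6711,  0.5373,  0.3472],
       [ 0.313 ,  0.4369,  0.8433, -1.3097],
       [ 0.    ,  0.    ,  0.    ,  1.    ]])}
wrist {'K': array([[277.7899,   0.    , 319.6806],
       [  0.    , 277.7899, 200.7348],
       [  0.    ,   0.    ,   1.    ]]), 'T_tool_cam': array([[ 1.    , -0.001 ,  0.0005, -0.0002],
       [-0.0008, -0.9701, -0.2427, -0.0702],
       [ 0.0007,  0.2427, -0.9701, -0.1791],
       [ 0.    ,  0.    ,  0.    ,  1.    ]])}
stub scene [310.2 195.1] 0.7
stub side [300.5 207. ] 0.79
    [0.5274 0.2326 0.0992] [np.float64(0.5), np.float
[... 1200 characters left out ...]
np.float64(2.4), np.float64(3.8), np.float64(2.8)]
stand scene [304.8 227.9] 0.89
stand side [294.6 227. ] 0.64
stand wrist [297.5  37.2] 0.39
    [ 0.545   0.2226 -0.0074] [np.float64(5.8), np.float64(5.8)]
{'t': np.float64(1.65), 'joint_pos': array([-0.103,  0.087,  1.371,  0.   ,  1.684, -0.103]), 'joint_velocities': array([ 0.   , -0.001, -0.   , -0.002, -0.   ,  0.   ]), 'effort': array([  0.   , -34.003, -30.259,   0.072,   0.024,  -0.   ]), 'position': array([0.55 , 0.   , 0.206]), 'tool_rot': array([[ 1.,  0.,  0.],
       [ 0., -1.,  0.],
       [ 0., -0., -1.]]), 'force': array([0.286, 0.632, 0.576]), 'wrist_torque': array([ 0.035, -0.017,  0.018]), 'finger_gap': np.float64(1.001)}
```

View pics/ab.png

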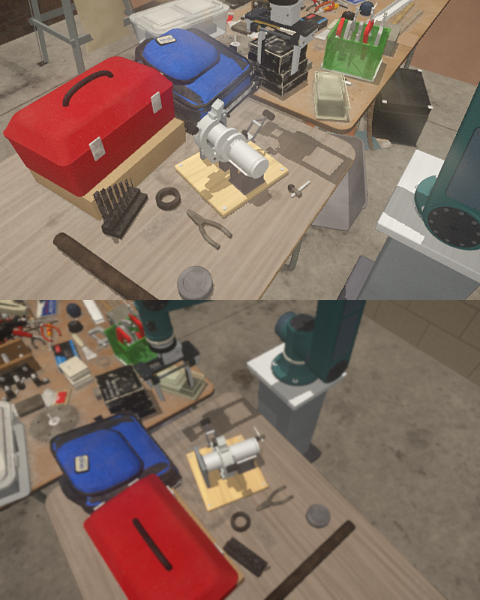

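Run:
```python
from h import *
from scipy.optimize import least_squares
np.set_printoptions(precision=4,suppress=True)
names=['port_face','ring_hinge','latch_pivot','latch_knob','lug','ring_knob','stub','stub_end','roller']
cams=('scene','side')
for n in cams+('wrist',): shot(n)
D=[]
for nm in names:
    for n in cams:
        for m in optics.mark_of(n,nm)[:3]:
            print(nm,n,np.round(m['location'],1),round(m['p'],2)) if nm=='ring_knob' else 0
        m=optics.mark_of(n,nm)
        if m: D.append((nm,n,np.array(m[0]['location'])))
def model(v):
    x,y,th,r,l,s=v;c,si=np.cos(th),np.sin(th);W=lambda a,b,h:np.array([x+c*a-si*b,y+si*a+c*b,h+.1])
    def rg(a,b): return W(0,.062+(-a*np.cos(r)+b*np.sin(r)) , a*np.sin(r)+b*np.cos(r))
    def la(a,b): return W(0,-.070-(a*np.cos(l)+b*np.sin(l)), -.022-a*np.sin(l)+b*np.cos(l))
    return dict(port_face=W(0,0,0),ring_hinge=W(0,.062,0),latch_pivot=W(0,-.07,-.022),latch_knob=la(.012,.082),lug=rg(.127,.018),ring_knob=rg(.089,.074),stub=W(-s,0,0),stub_end=W(-s-.105,0,0))
def f(v):
    M=model(v);return np.concatenate([proj(n,M[k])-p for k,n,p in D if k in M])
R=least_squares(f,[.545,.23,-.25,1.1,.8,.015],loss='soft_l1',f_scale=2)
print(R.x,np.degrees(R.x[2]))
M=model(R.x)
r=f(R.x).reshape(-1,2)
for (k,n,p),e in zip([d for d in D if d[0] in M],r): print(k,n,e.round(1),M[k])
```

```text
ring_knob scene [254.3 168.7] 0.8
ring_knob scene [281.2 146.6] 0.17
ring_knob side [309.2 224.2] 0.57
[ 0.5447  0.2304 -0.2511  1.2463  0.9551  0.0173] -14.384835681089324
port_face scene [0.8 3.8] [0.5447 0.2304 0.1   ]
port_face side [ 0.5 -0.8] [0.5447 0.2304 0.1   ]
ring_hinge scene [-0.5  0.1] [0.5601 0.2905 0.1   ]
ring_hinge side [-1.2  0.7] [0.5601 0.2905 0.1   ]
latch_pivot scene [-0.6 -2.3] [0.5273 0.1626 0.078 ]
latch_pivot side [ 0.7 -1.4] [0.5273 0.1626 0.078 ]
latch_knob scene [-0.4  0.2] [0.5089 0.0911 0.1156]
latch_knob side [0.1 0.2] [0.5089 0.0911 0.1156]
lug scene [ 0.2 -0.3] [0.5543 0.2678 0.2261]
lug side [0.1 0.6] [0.5543 0.2678 0.2261]
ring_knob scene [0.1 1.1] [0.5705 0.3309 0.2079]
ring_knob side [-1.3 -0.5] [0.5705 0.3309 0.2079]
stub scene [-2.8  0.3] [0.5279 0.2347 0.1   ]
stub side [-0.5 -1.3] [0.5279 0.2347 0.1   ]
stub_end scene [ 1.4 -1.9] [0.4262 0.2608 0.1   ]
stub_end side [3.1 1. ] [0.4262 0.2608 0.1   ]
```

Scene: the stand sits at about (300,195) in the scene view and (297,205) in side. The cradle faces the robot, the ring is open to the left, and the latch hangs right. The toolbox and bag lie beyond. The model fit agrees to within about 3 px.

Next, shut the fingers, align tool x with stand x, and move behind the stub end.

```bash
python3 -m pendant '0 0 0 0 7.16;0 0 0 0 7.16;0 -2.6 -2.75 0 0.08;0 -2.6 -2.75 0 0;0 -2.6 -2.75 0 0;0 -2.6 -2.75 0 0;0 -2.6 -2.75 0 0;0 -2.6 -2.75 0 0;0 -2.6 -2.75 0 0;0 -2.6 -2.75 0 0;0 0 0 0 0;0 0 0 0 0' 20
cat >> h.py <<'E'
B=np.array([.5447,.2304]);TH=-.2511
def st():
    o=env.get_obs();c,s=np.cos(TH),np.sin(TH);d=o['position'][:2]-B
    f=o['force'];R=o['tool_rot']
    print('t',round(float(o['t']),2),'stand mm',np.round(1e3*np.r_[c*d[0]+s*d[1],-s*d[0]+c*d[1],o['position'][2]],1),'F stand',np.round([c*f[0]+s*f[1],-s*f[0]+c*f[1],f[2]],1),'head',round(float(np.degrees(np.arctan2(R[1,0],R[0,0]))),2))
E
python3 - <<'E'
from h import *
st()
print(tri([ray('scene',(233,107)),ray('side',(240,176))]))
E
```

```text
t: 4.6
position: [0.4023, 0.2661, 0.2057]
tool_rot: [[0.97, -0.245, 0.001], [-0.245, -0.97, -0.0], [0.001, 0.0, -1.0]]
force: [0.3, -0.5, 0.6]
finger_gap: 0.183
t 4.6 stand mm [-146.8   -0.8  205.7] F stand [ 0.4 -0.4  0.6] head -14.16
(array([0.64948038, 0.25187386, 0.29343664]), [np.float64(36.5), np.float64(36.5)])
```

```bash
python3 -m pendant '0 0 0 3 0.2;0 0 0 3 0;0 0 0 3 0;0 0 0 2.4 0;0 0 0 0 0;0 0 0 0 0;0 0 0 0 0'
python3 - <<'E'
from h import *
st()
shot('wrist','w1.png');a=shot('scene');b=shot('side')
im=np.hstack([cv2.resize(a[100:280,220:460],(400,300)),cv2.resize(b[120:270,200:400],(400,300))])
cv2.imwrite('pics/c1.png',im[:,:,::-1])
E
```

```text
t: 5.18
position: [0.4048, 0.2645, 0.0932]
tool_rot: [[0.967, -0.254, 0.003], [-0.254, -0.967, 0.001], [0.002, -0.002, -1.0]]
force: [0.4, -0.4, 0.6]
finger_gap: 0.005
t 5.18 stand mm [-144.    -1.8   93.2] F stand [ 0.4 -0.3  0.6] head -14.69
```

View pics/c1.png

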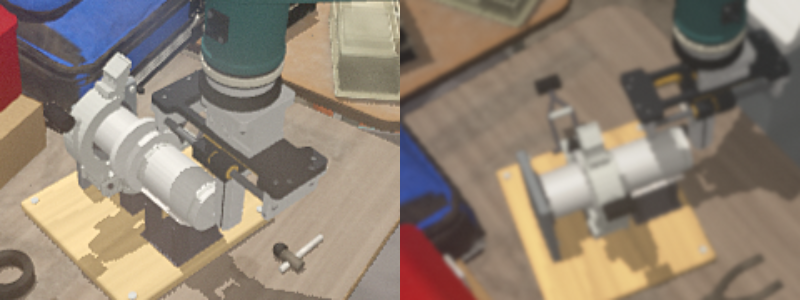

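View pics/w1.png

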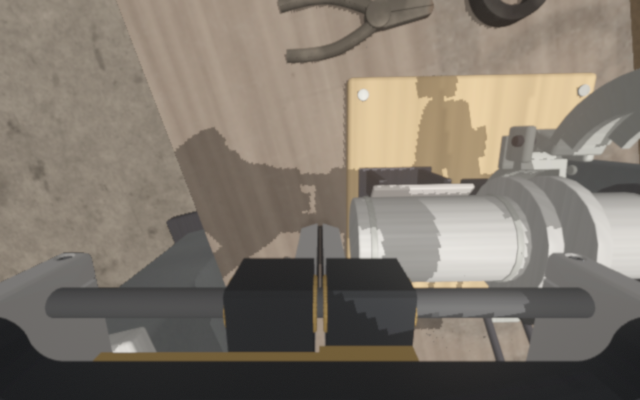

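The fingers stand directly behind the stub end. In the wrist view the fingertip is at (320,240) and the pipe end edge at (352,240), roughly on axis. Now the slow push.

```bash
python3 -m pendant '0 0.4 0 0 0;0 0.4 0 0 0;0 0.3 0 0 0;0 0.2 0 0 0;0 0 0 0 0'; python3 -c "from h import *;st()"; python3 -m pendant '0 0.3 0 0 0;0 0.3 0 0 0;0 0 0 0 0'; python3 -c "from h import *;st()"
```

```text
t: 5.75
position: [0.4163, 0.2615, 0.0917]
tool_rot: [[0.968, -0.252, 0.0], [-0.252, -0.968, 0.0], [0.0, -0.0, -1.0]]
force: [0.2, -0.1, -0.8]
finger_gap: 0.003
t 5.75 stand mm [-132.1   -1.8   91.7] F stand [ 0.2 -0.  -0.8] head -14.62
t: 6.0
position: [0.4221, 0.2599, 0.0914]
tool_rot: [[0.968, -0.252, 0.0], [-0.252, -0.968, -0.0], [0.001, 0.0, -1.0]]
force: [-1.0, -0.2, 0.4]
finger_gap: 0.007
t 6.0 stand mm [-126.    -1.9   91.4] F stand [-0.9 -0.4  0.4] head -14.61
```

```bash
python3 -m pendant '0 0.2 0 0 0;0 0.2 0 0 0;0 0 0 0 0'; python3 -c "from h import *;st()"; python3 -m pendant '0 0.15 0 0 0;0 0.15 0 0 0;0 0 0 0 0'; python3 -c "from h import *;st()"
```

```text
t: 6.25
position: [0.4258, 0.2589, 0.0914]
tool_rot: [[0.968, -0.252, 0.0], [-0.252, -0.968, -0.0], [0.0, 0.0, -1.0]]
force: [-0.1, -0.2, 0.8]
finger_gap: 0.003
t 6.25 stand mm [-122.2   -2.    91.4] F stand [-0.1 -0.2  0.8] head -14.61
t: 6.5
position: [0.4287, 0.2581, 0.0915]
tool_rot: [[0.968, -0.252, 0.0], [-0.252, -0.968, -0.0], [0.0, -0.0, -1.0]]
force: [-0.0, 1.3, 1.4]
finger_gap: 0.005
t 6.5 stand mm [-119.3   -2.    91.5] F stand [-0.3  1.2  1.4] head -14.61
```

```bash
python3 -m pendant '0 0.15 0 0 0;0 0.15 0 0 0;0 0 0 0 0'; python3 -c "from h import *;st()"; python3 -m pendant '0 0.15 0 0 0;0 0.15 0 0 0;0 0 0 0 0'
python3 - <<'E'
from h import *
st()
w=shot('wrist');im=cv2.resize(w[150:320,260:600],(680,340));cv2.imwrite('pics/w2.png',im[:,:,::-1])
E
```

```text
t: 6.75
position: [0.4305, 0.2577, 0.0914]
tool_rot: [[0.968, -0.252, -0.002], [-0.252, -0.968, 0.001], [-0.002, 0.0, -1.0]]
force: [-4.0, 1.5, 1.9]
finger_gap: 0.003
t 6.75 stand mm [-117.4   -1.9   91.4] F stand [-4.3  0.5  1.9] head -14.59
t: 7.0
position: [0.4305, 0.2578, 0.0914]
tool_rot: [[0.968, -0.251, -0.008], [-0.251, -0.968, 0.002], [-0.009, 0.001, -1.0]]
force: [-12.2, 2.9, 6.4]
finger_gap: 0.002
t 7.0 stand mm [-117.5   -1.9   91.4] F stand [-12.5  -0.3   6.4] head -14.53
```

View pics/w2.png

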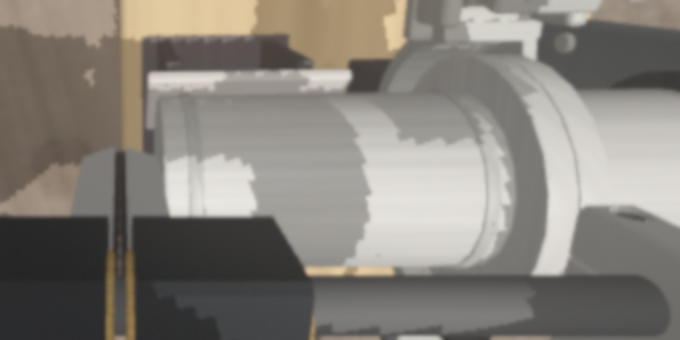

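The flanges meet: the stall at x=-117.5 is exactly as predicted, and the push is at 12.5 N. Hold it.

```bash
python3 -m pendant '0 0 0 0 0;0 0 0 0 0;0 0 0 0 0'; python3 -c "from h import *;st()"; python3 -m pendant '0 0 0 0 0;0 0 0 0 0;0 0 0 0 0;0 0 0 0 0;0 0 0 0 0'; python3 -c "from h import *;st()"
```

```text
t: 7.3
position: [0.4305, 0.2577, 0.0914]
tool_rot: [[0.968, -0.251, -0.008], [-0.251, -0.968, 0.001], [-0.008, 0.001, -1.0]]
force: [-12.6, 3.3, 6.4]
finger_gap: 0.005
t 7.3 stand mm [-117.4   -1.9   91.4] F stand [-13.    0.1   6.4] head -14.52
t: 7.72
position: [0.4304, 0.2578, 0.0914]
tool_rot: [[0.968, -0.251, -0.008], [-0.251, -0.968, 0.001], [-0.008, 0.001, -1.0]]
force: [-12.3, 2.6, 6.3]
finger_gap: 0.003
t 7.72 stand mm [-117.5   -1.9   91.4] F stand [-12.5  -0.6   6.3] head -14.52
```

```bash
python3 -m pendant '0 -2 0 0 0;0 -3 0 0 0;0 0 0 -4 0;0 0 0 -4 0;0 0 0 -4 0;0 0 0 -4 0;0 0 0 -4 0;0 0 0 -2 0;0 0 0 0 0'
python3 - <<'E'
from h import *
st()
a=shot('scene');b=shot('side')
im=np.hstack([cv2.resize(a[60:330,0:320],(400,338)),cv2.resize(b[130:400,100:420],(400,338))])
cv2.imwrite('pics/c2.png',im[:,:,::-1])
for n in('scene','side'):
  for k in ('ring_knob','stub'): m=optics.mark_of(n,k);print(n,k,m[:1])
E
```

```text
t: 8.47
position: [0.3883, 0.2699, 0.3181]
tool_rot: [[0.967, -0.253, 0.012], [-0.253, -0.967, 0.005], [0.011, -0.008, -1.0]]
force: [-0.6, -0.0, 0.4]
finger_gap: 0.008
t 8.47 stand mm [-161.3   -0.6  318.1] F stand [-0.5 -0.2  0.4] head -14.65
scene ring_knob [{'location': [256.2, 169.5], 'p': 0.57}]
scene stub [{'location': [302.2, 190.3], 'p': 0.56}]
side ring_knob [{'location': [307.5, 220.3], 'p': 0.86}]
side stub [{'location': [296.8, 208.2], 'p': 0.66}]
```

View pics/c2.png

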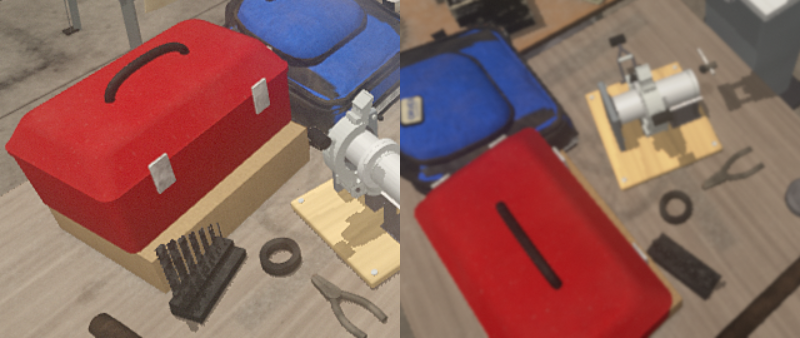

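Run:
```python
from h import *
c,s=np.cos(TH),np.sin(TH)
for a,b in [((228,112),(212,232)),((107,260),(314,375)),((246,162),(228,246))]:
    X,e=tri([ray('scene',a),ray('side',b)]);d=X[:2]-B
    print(X.round(3),e,'stand',(c*d[0]+s*d[1]).round(3),(-s*d[0]+c*d[1]).round(3))
```

```text
[0.734 0.224 0.2  ] [np.float64(0.9), np.float64(0.9)] stand 0.185 0.041
[0.72  0.552 0.086] [np.float64(2.7), np.float64(2.7)] stand 0.09 0.355
[0.716 0.206 0.074] [np.float64(2.8), np.float64(2.8)] stand 0.172 0.019
```

View shows toolbox beyond the port side, at stand x > 0.13, so it is clear of the gripper. The ring is still open. The stub is home: the stub mark lies at the port face, (302,190) against (303,188).

Move to the left of the ring knob.

```bash
python3 -m pendant '0 2.3 -2 0 0;0 2.3 -2 0 0;0 2.3 -2 0 0;0 2.3 -2 0 0;0 2.3 -2 0 0;0 2.3 -2 0 0;0 2.3 -2 0 0;0 0 0 0 0;0 0 0 0 0;0 0 0 3 0;0 0 0 3 0;0 0 0 3 0;0 0 0 2.8 0;0 0 0 0 0;0 0 0 0 0;0 0 0 0 0'
python3 - <<'E'
from h import *
st()
shot('wrist','w3.png')
a=shot('scene');b=shot('side')
im=np.hstack([cv2.resize(a[80:260,180:420],(400,300)),cv2.resize(b[120:270,200:400],(400,300))])
w=cv2.resize(shot('wrist')[0:320],(600,300));w=np.hstack([w,np.zeros((300,200,3),np.uint8)])
cv2.imwrite('pics/c3.png',np.vstack([im,w])[:,:,::-1])
E
```

```text
t: 10.1
position: [0.5769, 0.3643, 0.1965]
tool_rot: [[0.968, -0.252, 0.003], [-0.252, -0.968, 0.002], [0.003, -0.002, -1.0]]
force: [-0.3, 0.4, 0.2]
finger_gap: 0.004
t 10.1 stand mm [ -2.1 137.7 196.5] F stand [-0.4  0.3  0.2] head -14.59
```

View pics/c3.png

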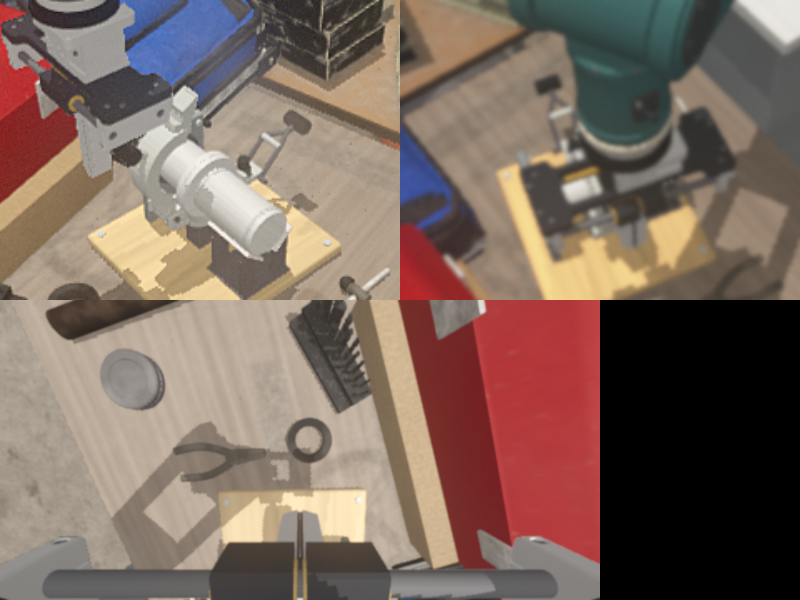

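```bash
python3 -m pendant '0 0 0.8 0 0;0 0 0.5 0 0;0 0 0.4 0 0;0 0 0.4 0 0;0 0 0.5 0 0;0 0 0.6 0 0;0 0 0.6 0 0'; python3 -c "from h import *;st()"; python3 -m pendant '0 0 0.7 0 0;0 0 0.7 0 0;0 0 0.7 0 0;0 0 0.7 0 0'; python3 -c "from h import *;st()"
```

```text
t: 10.88
position: [0.5675, 0.3274, 0.1944]
tool_rot: [[0.968, -0.252, 0.002], [-0.252, -0.968, 0.001], [0.001, -0.002, -1.0]]
force: [1.6, 2.7, 3.0]
finger_gap: 0.005
t 10.88 stand mm [ -2.   99.7 194.4] F stand [0.9 3.  3. ] head -14.58
t: 11.22
position: [0.5599, 0.2991, 0.193]
tool_rot: [[0.968, -0.252, -0.001], [-0.252, -0.968, -0.001], [-0.001, 0.001, -1.0]]
force: [1.4, 2.5, 0.8]
finger_gap: 0.006
t 11.22 stand mm [ -2.4  70.4 193. ] F stand [0.7 2.7 0.8] head -14.62
```

```bash
python3 -m pendant '0 0 0.7 0 0;0 0 0.7 0 0;0 0 0.7 0 0;0 0 0.7 0 0'; python3 -c "from h import *;st()"; python3 -m pendant '0 0 0.6 0 0;0 0 0.6 0 0;0 0 0.6 0 0;0 0 0.6 0 0;0 0 0 0 0'; python3 -c "from h import *;st()"
```

```text
t: 11.55
position: [0.5524, 0.2724, 0.1923]
tool_rot: [[0.968, -0.252, -0.002], [-0.252, -0.968, -0.001], [-0.002, 0.001, -1.0]]
force: [1.2, 1.7, -1.5]
finger_gap: 0.007
t 11.55 stand mm [ -3.   42.6 192.3] F stand [ 0.7  2.  -1.5] head -14.6
t: 11.97
position: [0.5468, 0.2487, 0.1936]
tool_rot: [[0.967, -0.253, -0.0], [-0.253, -0.967, -0.001], [-0.0, 0.001, -1.0]]
force: [-0.3, -0.3, 0.1]
finger_gap: 0.003
t 11.97 stand mm [ -2.5  18.2 193.6] F stand [-0.2 -0.3  0.1] head -14.66
```

Run:
```python
from h import *
c,s=np.cos(TH),np.sin(TH)
for n in('scene','side'): shot(n)
for k in ('ring_knob','lug','latch_knob'):
  rs=[]
  for n in('scene','side'):
    m=optics.mark_of(n,k)
    print(k,n,[(np.round(x['location'],1),round(x['p'],2)) for x in m[:2]])
    if m: 
      o,d=ray(n,m[0]['location']);ex=np.array([c,s,0]);t=(ex@(np.r_[B,0]-o))/(ex@d);X=o+t*d;q=X[:2]-B
      print('  plane x=0: y,z',((-s*q[0]+c*q[1])*1e3).round(1),(X[2]*1e3).round(1))
```

```text
ring_knob scene [(array([301.8, 150. ]), 0.59)]
  plane x=0: y,z 2.8 199.5
ring_knob side [(array([290.4, 184.3]), 0.78)]
  plane x=0: y,z 0.6 209.9
lug scene [(array([324.3, 156.2]), 0.75)]
  plane x=0: y,z -50.6 158.1
lug side [(array([283.7, 177.6]), 0.58), (array([303.2, 230.5]), 0.49)]
  plane x=0: y,z -57.0 159.7
latch_knob scene []
latch_knob side [(array([273.3, 158.5]), 0.53)]
  plane x=0: y,z -143.8 128.9
```

```bash
python3 -m pendant '0 0 -0.4 0 0;0 0 0 -2 0;0 0 0 -2 0;0 0 1 0 0;0 0 1 0 0;0 0 0.9 0 0;0 0 0 1 0;0 0 0 0.9 0;0 0 0 0 0;0 0 0 0 0'; python3 -c "from h import *;st()"
```

```text
t: 13.2
position: [0.5398, 0.2256, 0.212]
tool_rot: [[0.968, -0.252, -0.004], [-0.252, -0.968, -0.001], [-0.004, 0.002, -1.0]]
force: [-0.7, 0.5, -1.1]
finger_gap: 0.002
t 13.2 stand mm [ -3.5  -5.9 212. ] F stand [-0.8  0.3 -1.1] head -14.6
```

```bash
python3 -m pendant '0 0 0.3 0.4 0;0 0 0.3 0.4 0;0 0 0.3 0.3 0;0 0 0.3 0.3 0;0 0 0.3 0.3 0'; python3 -c "from h import *;st()"; python3 -m pendant '0 0 0.3 0.3 0;0 0 0.2 0.25 0;0 0 0.1 0.15 0;0 0 0 0 0'; python3 -c "from h import *;st()"
```

```text
t: 13.62
position: [0.5372, 0.2104, 0.1989]
tool_rot: [[0.968, -0.252, 0.002], [-0.252, -0.968, -0.001], [0.002, 0.001, -1.0]]
force: [-2.1, -2.9, 6.5]
finger_gap: 0.004
t 13.62 stand mm [ -2.3 -21.3 198.9] F stand [-1.3 -3.4  6.5] head -14.63
t: 13.95
position: [0.5354, 0.2029, 0.1923]
tool_rot: [[0.967, -0.254, 0.001], [-0.254, -0.967, -0.004], [0.002, 0.004, -1.0]]
force: [-3.5, -6.1, 7.5]
finger_gap: 0.004
t 13.95 stand mm [ -2.1 -28.9 192.3] F stand [-1.9 -6.8  7.5] head -14.71
```

```bash
python3 -m pendant '0 0 0 0.2 0;0 0 0 0.2 0;0 0 0 0.2 0;0 0 0 0 0'; python3 -c "from h import *;st()"; python3 -m pendant '0 0 0 0.15 0;0 0 0 0.15 0;0 0 0 0 0'; python3 -c "from h import *;st()"
```

```text
t: 14.28
position: [0.5348, 0.1999, 0.1885]
tool_rot: [[0.967, -0.256, 0.001], [-0.256, -0.967, -0.01], [0.003, 0.01, -1.0]]
force: [-7.5, -13.8, 15.7]
finger_gap: 0.005
t 14.28 stand mm [ -2.  -32.  188.5] F stand [ -3.9 -15.2  15.7] head -14.81
t: 14.53
position: [0.5345, 0.1983, 0.1865]
tool_rot: [[0.967, -0.257, 0.001], [-0.256, -0.966, -0.013], [0.004, 0.013, -1.0]]
force: [-9.4, -17.1, 19.1]
finger_gap: 0.004
t 14.53 stand mm [ -1.9 -33.6 186.5] F stand [ -4.8 -18.8  19.1] head -14.86
```

The finger has run ahead onto the right flank of the knob, with about 19 N sideways. Back off and press from the upper left.

```bash
python3 -m pendant '0 0 0 -1 0;0 0 -0.8 -0.6 0;0 0 -1.2 0 0;0 0 0 0.6 0;0 0 0 0.3 0;0 0 0 0 0;0 0 0 0 0'; python3 -c "from h import *;st()"
```

```text
t: 15.12
position: [0.5398, 0.225, 0.1866]
tool_rot: [[0.968, -0.251, -0.003], [-0.251, -0.968, -0.001], [-0.003, 0.002, -1.0]]
force: [-0.2, -0.7, -0.5]
finger_gap: 0.005
t 15.12 stand mm [ -3.4  -6.4 186.6] F stand [ 0.  -0.8 -0.5] head -14.56
```

```bash
python3 -m pendant '0 0 0 -0.8 0;0 0 0.7 0 0;0 0 0.5 0 0;0 0 0 0.3 0;0 0 0 0.2 0;0 0 0 0.2 0;0 0 0 0 0'; python3 -c "from h import *;st()"; python3 -m pendant '0 0 0 0.2 0;0 0 0 0.2 0;0 0 0 0 0'; python3 -c "from h import *;st()"
```

```text
t: 15.7
position: [0.5372, 0.2131, 0.1886]
tool_rot: [[0.968, -0.252, -0.001], [-0.252, -0.968, -0.0], [-0.001, 0.001, -1.0]]
force: [0.8, -0.1, -0.7]
finger_gap: 0.008
t 15.7 stand mm [ -3.  -18.7 188.6] F stand [ 0.8  0.1 -0.7] head -14.61
t: 15.95
position: [0.5372, 0.2122, 0.187]
tool_rot: [[0.968, -0.253, 0.0], [-0.253, -0.968, -0.002], [0.001, 0.002, -1.0]]
force: [-2.8, -3.1, 5.1]
finger_gap: 0.01
t 15.95 stand mm [ -2.7 -19.5 187. ] F stand [-2.  -3.8  5.1] head -14.63
```

```bash
python3 -m pendant '0 0 0 0.2 0;0 0 0 0.1 0;0 0 0 0 0'; python3 -c "from h import *;st()"; python3 -m pendant '0 0 0 0.15 0;0 0 0 0.1 0;0 0 0 0 0'; python3 -c "from h import *;st()"
```

```text
t: 16.2
position: [0.5372, 0.2117, 0.1863]
tool_rot: [[0.968, -0.253, 0.002], [-0.253, -0.968, -0.003], [0.002, 0.002, -1.0]]
force: [-6.0, -5.9, 11.4]
finger_gap: 0.007
t 16.2 stand mm [ -2.6 -20.  186.3] F stand [-4.3 -7.2 11.4] head -14.65
t: 16.45
position: [0.5371, 0.2111, 0.1855]
tool_rot: [[0.967, -0.253, 0.003], [-0.253, -0.967, -0.004], [0.004, 0.003, -1.0]]
force: [-7.6, -7.1, 18.0]
finger_gap: 0.004
t 16.45 stand mm [ -2.6 -20.5 185.5] F stand [-5.6 -8.8 18. ] head -14.67
```

```bash
python3 -m pendant '0 0 0 -2 0;0 0 0 -4 0;0 0 0 -4 0;0 0 0 -2 0;0 0 3 0 0;0 0 3 0 0;0 0 3 0 0;0 0 3 0 0;0 0 3 0 0;0 0 0 0 0;0 0 0 0 0'
python3 - <<'E'
from h import *
st()
c,s=np.cos(TH),np.sin(TH)
a=shot('scene');b=shot('side');w=shot('wrist')
im=np.hstack([cv2.resize(a[100:250,230:430],(400,300)),cv2.resize(b[130:260,220:393],(400,300))])
cv2.imwrite('pics/c4.png',np.vstack([im,np.hstack([cv2.resize(w[:240],(800,300))])])[:,:,::-1])
for k in ('ring_knob','lug','latch_knob','roller','latch_pivot'):
  for n in('scene','side','wrist'):
    m=optics.mark_of(n,k)
    if m: 
      o,d=ray(n,m[0]['location']);ex=np.array([c,s,0])
      t=(ex@(np.r_[B,0]-o))/(ex@d);X=o+t*d;q=X[:2]-B
      print(k,n,np.round(m[0]['location']),round(m[0]['p'],2),'y,z',((-s*q[0]+c*q[1])*1e3).round(1),(X[2]*1e3).round(1))
E
```

```text
t: 17.37
position: [0.4997, 0.0673, 0.3002]
tool_rot: [[0.967, -0.254, 0.001], [-0.254, -0.967, 0.001], [0.001, -0.001, -1.0]]
force: [-0.3, 0.7, -0.3]
finger_gap: 0.005
t 17.37 stand mm [  -3.  -169.2  300.2] F stand [-0.5  0.6 -0.3] head -14.74
ring_knob scene [312. 150.] 0.97 y,z -19.7 188.1
ring_knob side [286. 184.] 0.9 y,z -43.3 153.8
ring_knob wrist [322.  53.] 0.56 y,z 51.2 -119.2
lug scene [324. 168.] 0.67 y,z -51.4 128.8
lug side [284. 185.] 0.68 y,z -73.3 107.9
lug wrist [321. 104.] 0.85 y,z 15.1 -750.4
latch_knob scene [360. 151.] 0.54 y,z -146.2 122.9
latch_knob side [275. 160.] 0.56 y,z -129.6 140.6
latch_knob wrist [323. 166.] 0.97 y,z -134.1 178.4
roller scene [344. 162.] 0.53 y,z -104.6 116.0
roller side [286. 180.] 0.55 y,z -33.5 180.1
roller wrist [322. 131.] 0.95 y,z -98.5 -38.3
latch_pivot scene [328. 181.] 0.61 y,z -62.7 87.7
latch_pivot side [284. 196.] 0.47 y,z -96.7 23.7
latch_pivot wrist [324. 110.] 0.81 y,z -83.5 266.8
```

View pics/c4.png

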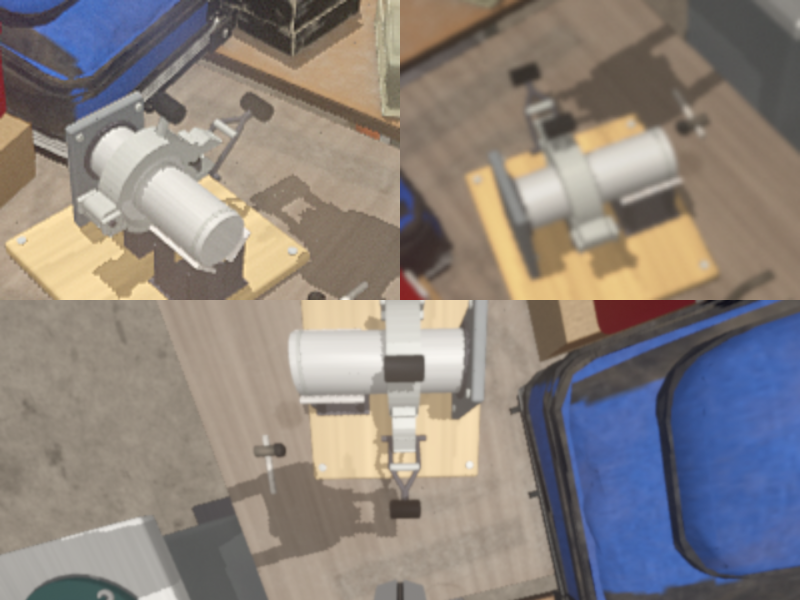

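```bash
cat >> h.py <<'E'
from scipy.optimize import least_squares
def angles():
    D=[]
    for n in ('scene','side'):
        shot(n)
        for k in ('ring_knob','lug','latch_knob','roller'):
            m=optics.mark_of(n,k)
            if m and m[0]['p']>.4: D.append((n,k,np.array(m[0]['location'])))
    c,si=np.cos(TH),np.sin(TH)
    W=lambda b,h:np.array([B[0]-si*b,B[1]+c*b,h+.1])
    rg=lambda r,a,b:W(.062-a*np.cos(r)+b*np.sin(r),a*np.sin(r)+b*np.cos(r))
    la=lambda l,a,b:W(-.070-(a*np.cos(l)+b*np.sin(l)),-.022-a*np.sin(l)+b*np.cos(l))
    def P(v,k): return {'ring_knob':rg(v[0],.089,.074),'lug':rg(v[0],.127,.018),'latch_knob':la(v[1],.012,.082),'roller':la(v[1],-.0126,.0422)}[k]
    f=lambda v:np.concatenate([proj(n,P(v,k))-p for n,k,p in D])
    for g in ([.1,.8],):
        R=least_squares(f,g,loss='soft_l1',f_scale=1.5)
    print('ring',R.x[0].round(3),'latch',R.x[1].round(3))
    for (n,k,p),e in zip(D,R.fun.reshape(-1,2)): print(n,k,e.round(1))
    print('latch knob y,z',la(R.x[1],.012,.082)-np.r_[B,0],'ring at 0: res')
E
python3 -c "
from h import *
angles()"
```

```text
ring 0.038 latch 0.876
scene ring_knob [-0.4  2.8]
scene lug [ 2.9 -0.3]
scene latch_knob [2.1 0.1]
scene roller [-2.1  0.4]
side ring_knob [0.7 4. ]
side lug [1.1 0.1]
side roller [-0.4  0.8]
latch knob y,z [-0.03495223 -0.13625859  0.12128678] ring at 0: res
```

Ring ≈ 0.04, i.e. resting on the buffer. The latch is at about 0.9, with its grip in the wrist view at (405,508) and the chuck key clear of it at (270,450). Now lower to the right of the latch knob.

```bash
python3 -m pendant '0 0.3 0.5 0 0;0 0 0 3.5 0;0 0 0 3.5 0;0 0 0 3.5 0;0 0 0 3 0;0 0 0 3 0;0 0 0 2.2 0;0 0 0 0 0;0 0 0 0 0'; python3 -c "from h import *;st()"; python3 -m pendant '0 0 -0.5 0 0;0 0 -0.4 0 0;0 0 -0.4 -0.1 0;0 0 -0.4 -0.2 0;0 0 -0.4 -0.2 0;0 0 -0.4 -0.2 0'; python3 -c "from h import *;st()"
```

```text
t: 19.52
position: [0.5006, 0.0622, 0.112]
tool_rot: [[0.968, -0.252, -0.003], [-0.252, -0.968, -0.0], [-0.003, 0.001, -1.0]]
force: [-0.5, -0.2, 0.8]
finger_gap: 0.006
t 19.52 stand mm [  -0.9 -173.9  112. ] F stand [-0.4 -0.3  0.8] head -14.62
t: 20.02
position: [0.5071, 0.0781, 0.1236]
tool_rot: [[0.967, -0.255, -0.001], [-0.255, -0.967, -0.02], [0.004, 0.019, -1.0]]
force: [-9.1, -24.7, 14.1]
finger_gap: 0.005
t 20.02 stand mm [   1.4 -156.8  123.6] F stand [ -2.7 -26.2  14.1] head -14.76
```

26 N on the tool is unexpected, so back off at once and look.

```bash
python3 -m pendant '0 0 0.7 0 0;0 0 0.7 0 0;0 0 0.3 0 0;0 0 0 0 0'
python3 - <<'E'
from h import *
st()
a=shot('scene');b=shot('side');w=shot('wrist')
cv2.imwrite('pics/c5.png',np.vstack([np.hstack([cv2.resize(a[110:230,260:420],(400,300),interpolation=2),cv2.resize(b[130:250,210:370],(400,300),interpolation=2)]),cv2.resize(w[60:300,160:480],(400,300))@np.eye(3).astype(np.uint8) if 0 else np.hstack([cv2.resize(w[60:300,160:480],(400,300)),np.zeros((300,400,3),np.uint8)])])[:,:,::-1])
angles()
E
```

```text
t: 20.35
position: [0.5038, 0.0703, 0.1207]
tool_rot: [[0.968, -0.252, 0.002], [-0.252, -0.968, 0.001], [0.001, -0.001, -1.0]]
force: [0.1, 0.3, -0.4]
finger_gap: 0.001
t 20.35 stand mm [   0.2 -165.2  120.7] F stand [ 0.1  0.3 -0.4] head -14.62
ring -0.001 latch 0.833
scene ring_knob [-1.1  0.1]
scene lug [3.9 0.6]
scene latch_knob [-0.6  1.4]
scene roller [-1.3  2.4]
side ring_knob [0.4 2.9]
side lug [ 0.4 -0.1]
side latch_knob [-0.2  1.3]
side roller [ 2.8 -0.6]
latch knob y,z [-0.03447788 -0.13440936  0.12425941] ring at 0: res
```

View pics/c5.png

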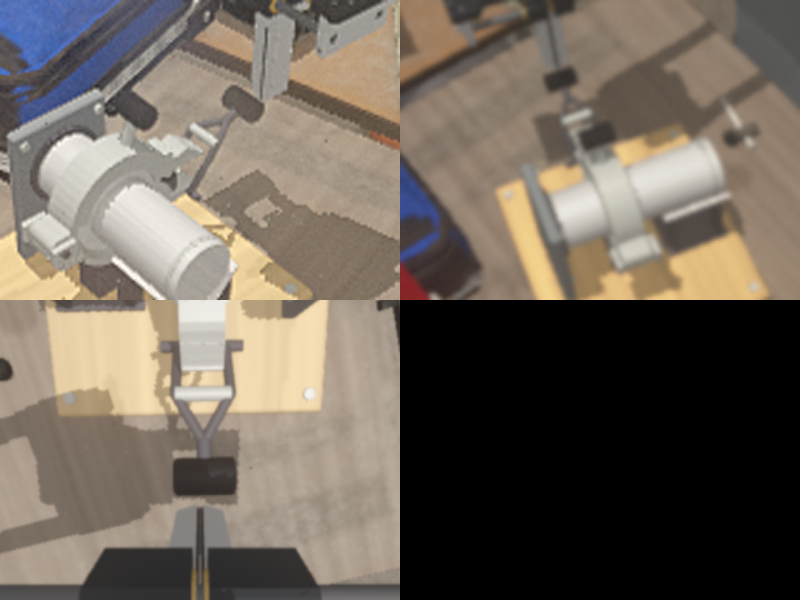

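The picture shows the latch still out and the roller off the lug. The gripper tip was level with or above the knob, so it caught the knob's upper right. Retry with the tip lower and a purely horizontal push.

```bash
python3 -m pendant '0 0 0.8 0 0;0 0 0 1.3 0;0 0 0 1.2 0;0 0 0 0 0;0 0 0 0 0'; python3 -c "from h import *;st()"; python3 -m pendant '0 0 -0.5 0 0;0 0 -0.4 0 0;0 0 -0.4 0 0;0 0 0 0 0'; python3 -c "from h import *;st()"
```

```text
t: 21.42
position: [0.5004, 0.0623, 0.0938]
tool_rot: [[0.968, -0.252, -0.003], [-0.252, -0.968, -0.0], [-0.003, 0.001, -1.0]]
force: [0.3, 0.5, -0.0]
finger_gap: 0.005
t 21.42 stand mm [  -1.2 -173.9   93.8] F stand [ 0.2  0.5 -0. ] head -14.61
t: 21.75
position: [0.5052, 0.076, 0.0956]
tool_rot: [[0.968, -0.251, 0.001], [-0.251, -0.968, 0.0], [0.001, -0.001, -1.0]]
force: [0.2, 0.7, -0.9]
finger_gap: 0.005
t 21.75 stand mm [ 1.000e-01 -1.593e+02  9.560e+01] F stand [-0.   0.7 -0.9] head -14.54
```

```bash
python3 -m pendant '0 0 -0.3 0 0;0 0 -0.3 0 0;0 0 0 0 0'; python3 -c "from h import *;st()"; python3 -m pendant '0 0 -0.3 0 0;0 0 -0.3 0 0;0 0 0 0 0'; python3 -c "from h import *;st()"
```

```text
t: 22.0
position: [0.5055, 0.0774, 0.0959]
tool_rot: [[0.968, -0.252, -0.002], [-0.252, -0.968, -0.008], [0.0, 0.009, -1.0]]
force: [-4.3, -10.2, 4.5]
finger_gap: 0.004
t 22.0 stand mm [ 1.000e-01 -1.579e+02  9.590e+01] F stand [ -1.6 -10.9   4.5] head -14.62
t: 22.25
position: [0.5058, 0.0781, 0.0972]
tool_rot: [[0.967, -0.254, -0.005], [-0.254, -0.967, -0.019], [0.0, 0.019, -1.0]]
force: [-9.6, -22.4, 12.0]
finger_gap: 0.003
t 22.25 stand mm [ 1.000e-01 -1.572e+02  9.720e+01] F stand [ -3.7 -24.1  12. ] head -14.72
```

```bash
python3 - <<'E'
from h import *
o=env.get_obs();c,s=np.cos(TH),np.sin(TH);Q=np.array([[c,s,0],[-s,c,0],[0,0,1]])
F=Q@o['force'];M=Q@o['wrist_torque'];print('F',F.round(2),'M',M.round(3))
# line of action point nearest to moment reference (if about TCP)
print('r perp',(np.cross(F,M)/(F@F)*1e3).round(1))
st();shot('scene');shot('side')
E
python3 -m pendant '0 0 0.5 0 0;0 0 0.6 0 0;0 0 0 0 0;0 0 0 0 0'
python3 - <<'E'
from h import *
o=env.get_obs();print(np.round(o['wrist_torque'],3));angles()
for n in('scene','side'): print(n,optics.boxes_of(n,'latch')[:1])
E
```

```text
F [ -3.72 -24.12  12.02] M [-4.022  0.835  0.193]
r perp [ -19.9  -64.3 -135.3]
t 22.25 stand mm [ 1.000e-01 -1.572e+02  9.720e+01] F stand [ -3.7 -24.1  12. ] head -14.72
t: 22.68
position: [0.505, 0.0764, 0.0949]
tool_rot: [[0.968, -0.252, 0.0], [-0.252, -0.968, 0.001], [0.0, -0.001, -1.0]]
force: [-0.0, -0.5, 0.5]
finger_gap: 0.008
[-0.001  0.025 -0.03 ]
ring 0.05 latch 0.828
scene ring_knob [-0.6  0.5]
scene lug [2.5 0.2]
scene latch_knob [-0.8  1.4]
side ring_knob [0.5 2.5]
side lug [-1.1  0.1]
side latch_knob [3.  2.4]
side roller [0.6 1.2]
latch knob y,z [-0.03441996 -0.13418355  0.12460404] ring at 0: res
scene [{'rect': [349.8, 165.2, 35.9, 42.5], 'p': 0.72}]
side [{'rect': [277.1, 176.7, 21.0, 39.3], 'p': 0.81}]
```

The moments put the contact on the knob itself. The force ratio (left 24, down 12) fits a friction lock: at this angle the knob must rise about 1.5 mm per mm left. So move along the arc, upward-biased.

```bash
python3 -m pendant '0 0 -0.2 0 0;0 0 -0.1 -0.3 0;0 0 -0.2 -0.35 0;0 0 0 0 0'; python3 -c "from h import *;st()"; python3 -m pendant '0 0 -0.2 -0.3 0;0 0 -0.2 -0.3 0;0 0 0 0 0'; python3 -c "
from h import *
st();angles()"
```

```text
t: 23.62
position: [0.5063, 0.0811, 0.1022]
tool_rot: [[0.968, -0.252, 0.0], [-0.252, -0.968, 0.0], [0.0, -0.0, -1.0]]
force: [-0.7, -1.4, -0.4]
finger_gap: 0.003
t 23.62 stand mm [-1.000e-01 -1.541e+02  1.022e+02] F stand [-0.3 -1.5 -0.4] head -14.59
t: 23.87
position: [0.5076, 0.0852, 0.1083]
tool_rot: [[0.968, -0.252, 0.001], [-0.252, -0.968, 0.0], [0.001, -0.001, -1.0]]
force: [-0.7, -0.8, -0.7]
finger_gap: 0.005
t 23.87 stand mm [ 1.000e-01 -1.498e+02  1.083e+02] F stand [-0.5 -1.  -0.7] head -14.58
ring 0.037 latch 0.673
scene ring_knob [-1.4  1.6]
scene lug [ 1.5 -0.6]
scene latch_knob [-0.6  1.7]
scene roller [-0.4  2.1]
side ring_knob [-47.8 -11.3]
side lug [-0.8  0.5]
side latch_knob [0.8 2.2]
side roller [-0.3 -1.3]
latch knob y,z [-0.03242509 -0.12640671  0.13463786] ring at 0: res
```

The latch swings freely now at 1.5 N, so the friction lock was the cause. Continue along the arc.

```bash
python3 -m pendant '0 0 -0.3 -0.4 0;0 0 -0.3 -0.4 0;0 0 -0.3 -0.35 0;0 0 -0.3 -0.35 0;0 0 0 0 0'; python3 -c "from h import *;st()"; python3 -m pendant '0 0 -0.3 -0.3 0;0 0 -0.3 -0.3 0;0 0 0 0 0'; python3 -c "from h import *;st()"; python3 -m pendant '0 0 -0.2 -0.15 0;0 0 -0.2 -0.15 0;0 0 0 0 0'; python3 -c "from h import *;st()"
```

```text
t: 24.78
position: [0.5109, 0.0971, 0.1237]
tool_rot: [[0.968, -0.251, 0.002], [-0.251, -0.968, 0.001], [0.002, -0.001, -1.0]]
force: [0.8, -0.0, -0.0]
finger_gap: 0.008
t 24.78 stand mm [   0.4 -137.5  123.7] F stand [ 0.8  0.2 -0. ] head -14.56
t: 25.03
position: [0.5121, 0.1028, 0.1293]
tool_rot: [[0.968, -0.252, 0.001], [-0.252, -0.968, 0.001], [0.001, -0.001, -1.0]]
force: [-0.6, -0.4, -0.6]
finger_gap: 0.006
t 25.03 stand mm [   0.2 -131.7  129.3] F stand [-0.5 -0.5 -0.6] head -14.57
t: 25.28
position: [0.513, 0.1064, 0.1318]
tool_rot: [[0.968, -0.252, 0.001], [-0.252, -0.968, 0.0], [0.0, -0.0, -1.0]]
force: [0.9, -0.7, 0.5]
finger_gap: 0.001
t 25.28 stand mm [ 1.000e-01 -1.280e+02  1.318e+02] F stand [ 1.1 -0.5  0.5] head -14.59
```

```bash
python3 -m pendant '0 0 -0.3 -0.15 0;0 0 -0.3 -0.15 0;0 0 0 0 0'; python3 -c "from h import *;st()"; python3 -m pendant '0 0 -0.3 -0.12 0;0 0 -0.2 -0.1 0;0 0 0 0 0'; python3 -c "from h import *;st()"; python3 -m pendant '0 0 -0.2 -0.1 0;0 0 -0.2 -0.1 0;0 0 0 0 0'; python3 -c "
from h import *
st();angles()"
```

```text
t: 25.53
position: [0.5141, 0.1112, 0.1348]
tool_rot: [[0.968, -0.252, -0.001], [-0.252, -0.968, -0.002], [-0.0, 0.002, -1.0]]
force: [-2.0, -4.7, 2.1]
finger_gap: 0.005
t 25.53 stand mm [-1.000e-01 -1.230e+02  1.348e+02] F stand [-0.8 -5.   2.1] head -14.61
t: 25.78
position: [0.5149, 0.1148, 0.1368]
tool_rot: [[0.968, -0.253, -0.002], [-0.253, -0.968, -0.004], [-0.001, 0.005, -1.0]]
force: [-2.9, -7.9, 2.1]
finger_gap: 0.009
t 25.78 stand mm [-1.000e-01 -1.193e+02  1.368e+02] F stand [-0.8 -8.3  2.1] head -14.64
t: 26.03
position: [0.5161, 0.1192, 0.139]
tool_rot: [[0.968, -0.253, -0.001], [-0.253, -0.968, -0.003], [-0.001, 0.003, -1.0]]
force: [-2.5, -4.1, 2.6]
finger_gap: 0.008
t 26.03 stand mm [-1.000e-01 -1.148e+02  1.390e+02] F stand [-1.4 -4.6  2.6] head -14.65
ring -0.02 latch 0.222
scene ring_knob [-0.5 -0.4]
scene lug [2.8 0.2]
scene latch_knob [ 4.3 -1.4]
scene roller [-1.8  4.2]
side ring_knob [-1.4 -0.8]
side lug [ 0.4 -0.1]
side latch_knob [0.1 2.2]
side roller [-1.8 -0.3]
latch knob y,z [-0.02478103 -0.09660695  0.15535535] ring at 0: res
```

Climbing nicely and about at the ridge, with the peak force near 8 N. Push on into the seat.

```bash
python3 -m pendant '0 0 -0.2 -0.05 0;0 0 -0.2 -0.05 0;0 0 -0.2 -0.05 0;0 0 0 0 0'; python3 -c "from h import *;st()"; python3 -m pendant '0 0 -0.2 -0.05 0;0 0 -0.2 0 0;0 0 -0.2 0 0;0 0 0 0 0'; python3 -c "from h import *;st()"; python3 -m pendant '0 0 -0.2 0 0;0 0 -0.2 0 0;0 0 0 0 0'; python3 -c "
from h import *
st();angles()"
```

```text
t: 26.87
position: [0.5183, 0.1276, 0.1403]
tool_rot: [[0.968, -0.251, 0.001], [-0.251, -0.968, 0.002], [0.0, -0.002, -1.0]]
force: [0.1, 0.7, 0.2]
finger_gap: 0.005
t 26.87 stand mm [  -0.  -106.2  140.3] F stand [-0.1  0.7  0.2] head -14.56
t: 27.2
position: [0.5196, 0.1322, 0.1408]
tool_rot: [[0.968, -0.252, -0.0], [-0.252, -0.968, -0.001], [0.0, 0.001, -1.0]]
force: [-0.7, -0.6, 0.9]
finger_gap: 0.004
t 27.2 stand mm [ 1.000e-01 -1.014e+02  1.408e+02] F stand [-0.5 -0.7  0.9] head -14.59
t: 27.45
position: [0.5208, 0.136, 0.141]
tool_rot: [[0.968, -0.252, 0.001], [-0.252, -0.968, -0.0], [0.001, 0.0, -1.0]]
force: [-0.7, -2.9, 2.9]
finger_gap: 0.005
t 27.45 stand mm [  0.3 -97.4 141. ] F stand [ 0.1 -3.   2.9] head -14.6
ring 0.044 latch -0.024
scene ring_knob [-1.7  1.3]
scene lug [ 1.3 -0.2]
scene latch_knob [0.4 2.4]
scene roller [0.5 3. ]
side ring_knob [0.6 1.6]
side lug [0.5 2.2]
side latch_knob [-1.9  3.1]
side roller [-51.   -6.7]
latch knob y,z [-0.01989162 -0.07754595  0.16026096] ring at 0: res
```

The latch has passed the ridge and reached the seat, at about -0.03. Withdraw and check closely.

```bash
python3 -m pendant '0 0 1 0 0;0 0 2 0 0;0 0 3 0 0;0 0 0 -4 0;0 0 0 -4 0;0 0 0 -3 0;0 0 0 0 0;0 0 0 0 0'
python3 - <<'E'
from h import *
st();angles();angles()
a=shot('scene');b=shot('side');w=shot('wrist')
cv2.imwrite('pics/c6.png',np.hstack([np.vstack([cv2.resize(a[120:220,270:400],(390,300),interpolation=2),cv2.resize(b[140:240,230:360],(390,300),interpolation=2)]),cv2.resize(w[:260,190:450],(400,600))[:, :400]])[:,:,::-1])
for k in('latch_knob','roller','lug','ring_knob'): print(k,optics.mark_of('wrist',k)[:1])
E
```

```text
t: 28.62
position: [0.5063, 0.0782, 0.2529]
tool_rot: [[0.968, -0.252, 0.005], [-0.252, -0.968, 0.001], [0.004, -0.003, -1.0]]
force: [1.2, 0.0, -0.1]
finger_gap: 0.006
t 28.62 stand mm [   0.6 -157.   252.9] F stand [ 1.1  0.3 -0.1] head -14.59
ring 0.03 latch 0.075
scene ring_knob [-1.  -1.3]
scene lug [2.8 1.9]
scene latch_knob [4.2 0.5]
scene roller [-1.7  2.3]
side ring_knob [2.1 3.4]
side lug [ 0.5 -0. ]
side latch_knob [-4.2  0.4]
side roller [-1.1  1.6]
latch knob y,z [-0.02190142 -0.08538102  0.15886253] ring at 0: res
ring 0.047 latch 0.058
scene ring_knob [-0.3  0. ]
scene lug [0.9 1. ]
scene latch_knob [1.5 1.2]
scene roller [-1.4  3.7]
side ring_knob [ 3.8 -1.1]
side lug [-0.7 -1.8]
side latch_knob [-1.7  0.1]
side roller [-1.5  0.3]
latch knob y,z [-0.02155229 -0.08401994  0.15916506] ring at 0: res
latch_knob [{'location': [318.1, 120.3], 'p': 0.89}]
roller [{'location': [321.4, 105.1], 'p': 0.73}]
lug [{'location': [319.5, 110.7], 'p': 0.82}]
ring_knob [{'location': [323.2, 55.4], 'p': 0.84}]
```

View pics/c6.png

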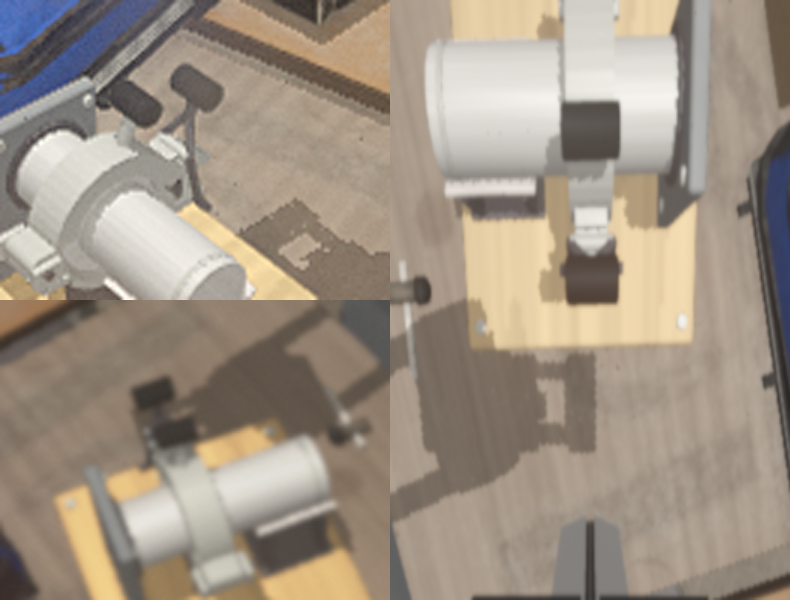

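Run:
```python
from h import *
c,s=np.cos(TH),np.sin(TH)
for i in range(3):
  shot('wrist')
  for k,z in (('latch_knob',.1595),('roller',.1195),('ring_knob',.176),('lug',.120)):
    m=optics.mark_of('wrist',k)
    if m:
      o,d=ray('wrist',m[0]['location']);X=o+d*(z-o[2])/d[2];q=X[:2]-B
      print(k,np.round(m[0]['location'],1),'stand x,y',np.round(1e3*np.array([c*q[0]+s*q[1],-s*q[0]+c*q[1]]),1))
```

```text
latch_knob [318.4 119.8] stand x,y [ -1.5 -76.9]
roller [321.4 106.1] stand x,y [  1.6 -61.4]
ring_knob [320.7  56.3] stand x,y [  0.8 -26.6]
lug [320.7 110.9] stand x,y [  0.9 -66.3]
latch_knob [319.6 120.1] stand x,y [ -0.3 -77.2]
roller [321.6 104.4] stand x,y [  1.8 -59.7]
ring_knob [319.9  56.1] stand x,y [  0.1 -26.5]
lug [316.  108.4] stand x,y [ -4.1 -63.7]
latch_knob [319.4 119.9] stand x,y [ -0.5 -76.9]
roller [321.5 106.3] stand x,y [  1.7 -61.6]
ring_knob [319.7  56.8] stand x,y [ -0.1 -27. ]
lug [320.9 111.9] stand x,y [  1.1 -67.3]
```

The wrist view agrees: latch knob at y -77 (≈ -0.05, in the seat), ring knob at -26.7 (shut is -27), and the robot is clear of everything.

```bash
python3 -c "
from h import *
print(job.sign_off())"
```

```text
the job is handed in; nothing more can be done
None
```

The pipe end is coupled to the port, the ring is shut and the latch is in its seat. I handed the job in at about 29 s of the 72 s; the report gave no verdict.

- **Stub:** I pushed it along the cradle until it stopped at the home position and held 12.5–13 N for about 0.7 s.
- **Ring:** I swung it over and pressed it onto the buffer with up to 18 N down. An earlier press landed on the wrong side of the grip, about 19 N sideways and 19 N down, so I backed off and pressed again from the other side.
- **Latch:** My first two pushes jammed by friction, at 24–26 N sideways on the fingertips, and I backed off both times. Following the latch's arc, it climbed the ramp with about 8 N at most. It passed the ridge at about 0.2 and the force dropped before it reached the seat.

**Last checks:** With the arm clear, the estimates of the latch angle differed. They were about -0.03 from where the finger stopped, -0.05 from the latch grip in the wrist camera and +0.08 from the roller there. The outside cameras gave +0.06 to +0.075. All of them lie within the seat's range of -0.09 to 0.10.

For the ring, the wrist camera gave fully shut, while the outside cameras gave 0.03–0.05, which I put down to small errors in marking the points. I did not pull on the ring to test it. In the pictures the tools looked undisturbed.

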